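# Poise a printing block over its card

### The job

Swing the desk lamp's arm round to the left until its shade no longer overhangs the board with the card and leave it there, then take the oblong printing block by its handle and carry it over the rack of upright pigment sticks. Finish holding the block still about a centimetre above the card, level, centred and square with it (long side along long side, either way round), ready to print: never let it touch the card or its board, and do not put it down or let go. Touch nothing of the rack, and leave the round block, the glue bottle and the carton where they are.

Things in the scene. Friction and masses are not known exactly. Their poses are not given: they have to be found in the camera images.
- card_center (a point): Centre of the upper face of the white card, 110 mm (x) by 80 mm (y), 10 mm above the table. The card is fixed on a plywood board 170 x 120 x 8 mm, itself fixed on the table and with the same centre and axes. Two dark battens stand along the card's +x and +y edges, 3 mm off it, their tops 4 mm above the card. Axes: x along the card's long side, z up.
- lamp_knob (a point): Grasp point on the upright black knob (16 mm diameter, round) on top of the lamp's white shade; 228 mm above the table; the knob reaches from 28 mm below this point (top of the shade) to 17 mm above it. The shade below is 84 mm across, its underside 160 mm above the table. At the start the lamp hangs over the card and blocks it from above. The knob lies 200 mm from the pivot and swings level about it.
- lamp_pivot (a point): Pivot of the lamp arm, 190 mm above the table, on top of a fixed post (16 mm diameter, foot 70 mm across), about 200 mm from the card on its far side. The hinge axis is vertical.
- lamp_arm (a joint): Angle of the lamp arm about its pivot, rad, 0 to 1.5. It grows as the arm turns clockwise seen from above, so the shade, which lies on the robot's side of the pivot, goes to the robot's left (+y). Stiff hinge: it stays where it is left and takes about 1 N at the knob. At 0.8 the shade is clear of the board.
- block_center (a point): Centre, half-way up, of the oblong printing block, loose, 0.15 to 0.3 kg. A base 90 mm (x) by 60 mm (y) by 26 mm high, on it a bar handle 70 mm (x) by 18 mm (y) reaching from 26 to 66 mm above the block's underside. Axes: x along the long side and the handle, z up. The underside is 33 mm below this point.
- block_face (a point): Centre of the underside (printing face) of the oblong block; on the table at the start. Same axes as the block.
- rack: Fixed wooden rack with a row of eight upright pigment sticks, between the blocks and the card. 300 mm (x) by 50 mm (y), the sticks' tops 100 mm above the table. Origin at the centre of the underside; x along the row, which runs roughly away from the robot.
- round_center (a point): Centre, half-way up, of the round printing block, loose, not to be moved: a base 70 mm in diameter, 26 mm high, with a bar handle 60 mm (x) by 18 mm (y) up to 66 mm. It and the oblong block may start in each other's places.
- glue_center (a point): Centre of a white bottle, 60 mm diameter, 130 mm high, loose, not to be moved.
- carton_center (a point): Centre of a lying cardboard carton, 130 x 32 x 32 mm, loose, not to be moved.
Not all that is in view belongs to the job. What is shaped like the part that bears block_center but pink or turquoise is not meant.

How it is judged:
On the way, in this order (a step that is already met when the one before it is completed fails the run):
1. the lamp's shade is swung clear of the card (horizontal distance between lamp_knob and card_center above 0.1 m), for 0.2 s.
2. the oblong block passes above the row of pigment sticks (y of block_face in the frame of rack between -0.04 and 0.04 m and x of block_face in the frame of rack between -0.18 and 0.18 m and z of block_face in the frame of rack above 0.1 m), for 0.04 s.
At the end, for the whole second after the job is handed in: Block held still, underside 3 to 18 mm above the card, centre within 8 mm of the card's, long side within 0.12 rad of the card's (either way round), tilt under 0.1 rad, nothing but the gripper touching it; the lamp's knob over 100 mm (level) from the card's centre (horizontal distance between lamp_knob and card_center above 0.1 m and z of block_face in the frame of card_center between 0.003 and 0.018 m and horizontal distance between block_face and card_center below 0.008 m and angle between the x axis of block_face and the x axis of card_center, either way round below 0.12 rad and angle between block_face's own z axis and vertical below 0.1 rad and linear speed of block below 0.02 m/s and contact force between block and the fingers above 2 N and contact force between block and board below 0.1 N and contact force between block and lamp_stand below 0.1 N and contact force between block and rack below 0.1 N); the arm keeps its last pose, push and grip.
It fails at once if the printing block touches the card or its board (contact force between block and board above 0.3 N).
It fails at once if something touches the rack of pigment sticks (contact force between rack and anything else above 0.5 N).
It fails at once if a bystander is moved by more than 25 mm (distance of any of round_center, glue_center, carton_center from where it was at the start of the episode above 0.025 m).
It also fails if it takes over 58 s, if anything falls off the work surface, if the arm or the gripper's body presses on something with over 40 N, if the wrist force passes 120 N, or if a joint passes its speed limit or range.

### The arm

A 6-joint arm with a two-finger parallel gripper is mounted at the origin on the work surface. World frame = base frame: x ahead of the robot, y to its left, z up, the work surface at z = 0. Lengths are in m, angles in rad, forces in N, time in s.
With the tool pointing down it reaches from about 0.275 to 0.725 m from the base axis. Payload 15.9 kg.
Tool frame: the origin (TCP) lies at the very end of the fingers, on their centre line; the grasp point (between the pads) lies 19 mm behind it; z points along the fingers, y is the line along which they close (so a half turn about z gives the same grasp; the last joint's range is limited). The gripper opens to 85 mm and grips with 20 to 120 N. Pads are 22 mm wide; open, the fingers measure 114 mm over their backs; the gripper's body (76 mm by 85 mm) begins 54 mm behind the grasp point. The pads swing forward as they close: fully open they stand 13 mm farther back than shut.
Start: joints at [-1.208, 0.213, -0.034, 1.323, 0, 1.571], TCP at [0.177, -0.467, 0.199] pointing down, gripper open.
Joint ranges: [-2.98, 2.98], [-0.74, 1.72], [-1.14, 1.35], [-2.1, 2.04], [-1.57, 1.44], [-3.14, 3.14]. Speed limits (rad/s): [1.89, 1.89, 2.39, 2.57, 3.14, 3.14].

### API

Orientations are given as a unit quaternion [x, y, z, w].
In Python, from workcell import manip gives the robot as it stands. The module is installed in compiled form; this text tells all that it offers.
- The arm moves only by the tool apply_moves, never from a script. Its argument "rows" is a list of rows, each a list of 3 entries, a list of its own where there are three numbers: the shift along the tool's x, y, z each as a share of 0.5 m, from -1 to 1, then the turn, a rotation vector about the tool's x, y, z each as a share of pi rad, from -1 to 1, then the closure in counts, from 0 (fully open) to 255 (shut). A call has exactly 8 rows; each row is the pose to reach, as a shift and turn from the pose commanded when the call began, along the tool's axes at that moment, turning the shorter way round; what a row does not reach only later rows make up. A row lasts 1/12 s, in which the tool goes at most 41.7 mm and 7.16 degrees, less where a joint would pass 70% of its speed; a pose out of reach is approached as far as the arm can. A call with a number of a shift or a turn outside -1 to 1 is refused whole. A call with a gripper value outside its range is refused whole. The fingers move at their own pace and stop on an object; the grip force is fixed at half the most. Time passes only in rows, so rows that repeat a pose let the fingers close, or fill a call up. It gives the time, the measured TCP pose, the force, the opening and the grip force at its end, in the units of the state.
- manip.state(): the state, without advancing time (a new reading comes with each control period).
- manip.read_camera(name): name is "side" or "top" or "wrist"; returns a dict with "image" (400x640x3 uint8, blue, green, red), "mtx" (3x3 intrinsics, pixels), "position" and "rotation" of the camera in the world. Camera axes: x right, y up, looking along -z (the intrinsics and any distortion apply to the point x, -y, -z); pixel columns grow to the right and rows downward; lengths in m; the calibration is good to about 2 mm. A picture is of the moment at which its call begins. There is no depth.
- manip.sign_off(): hands the job in; it is judged then, once.
The state is a dict: "time_s": time; "joint_pos": joint angles; "qd": joint speeds; "joint_efforts": joint torques, N m; "tool_pos": TCP position; "orientation": TCP orientation; "ft_force": force on the tool from outside, world axes, zero at the start; "wrist_torque": the same for the moment, N m; "opening": finger opening in m; "grasp_force": force on a finger pad.
Only numpy, scipy, OpenCV 4.12 (cv2) and the standard library are available. Lean on these libraries where they do the work, as an engineer would, in place of code of your own. Each camera call takes 0.05 s, during which the arm holds its last target. There are 200 camera calls.

## Working session

There is one attempt and no reset: what is moved stays moved. The work goes in short steps, Python scripts to look and compute and a tool call to move; the robot and the scene stay as the last step left them, time stands still between calls to the robot, and variables do not carry over. Pictures are saved under pics/ and viewed, at most 10 in all, crops included, and the job is handed in when it is done.

Besides the shell and the picture viewer there is one more tool, called by a JSON object that holds its "fn" and its "kwargs", one argument or row to a line. apply_moves: Moves the arm, as the interface text tells. Shift numbers are shares of 0.5 m and turn numbers shares of pi rad, none past 1 either way. Its arguments: {"type":"object","properties":{"rows":{"type":"array"}},"required":["rows"]}

```bash
mkdir -p pics; cat > h.py <<'E'
import numpy as np, cv2, pickle
from scipy.spatial.transform import Rotation as R
from workcell import manip
def grab(n,tag):
    c=manip.read_camera(n); cv2.imwrite(f'pics/{n}_{tag}.png',c['image']); pickle.dump(c,open(f'{n}_{tag}.pkl','wb')); return c
def load(n,tag): return pickle.load(open(f'{n}_{tag}.pkl','rb'))
def rot(c):
    r=np.array(c['rotation'],float)
    return r if r.shape==(3,3) else R.from_quat(r).as_matrix()
def ray(c,uv):
    K=np.array(c['mtx']); p=np.linalg.solve(K,np.array([uv[0],uv[1],1.]))
    d=rot(c)@np.array([p[0],-p[1],-p[2]]); return np.array(c['position']),d/np.linalg.norm(d)
def onz(c,uv,z):
    o,d=ray(c,uv); return o+d*(z-o[2])/d[2]
def proj(c,P):
    q=rot(c).T@(np.array(P)-np.array(c['position'])); k=np.array(c['mtx'])@np.array([q[0],-q[1],-q[2]]); return k[:2]/k[2]
E
python3 - <<'E'
from h import *
for n in ('top','side'):
    c=grab(n,'0'); print(n,[ (k,np.round(v,4).tolist()) for k,v in c.items() if k!='image'])
print(manip.state())
E
```

```text
top [('mtx', [[462.811, 0.0, 320.9198], [0.0, 462.811, 197.6727], [0.0, 0.0, 1.0]]), ('position', [0.5639, -0.0855, 1.2677]), ('rotation', [0.017, -0.0121, -0.7033, 0.7106])]
side [('mtx', [[515.0671, 0.0, 319.675], [0.0, 515.0671, 203.7205], [0.0, 0.0, 1.0]]), ('position', [0.5765, 0.6665, 1.0562]), ('rotation', [-0.009, 0.3407, 0.939, -0.0459])]
{'time_s': 0.1, 'joint_pos': array([-1.20798924e+00,  2.13303191e-01, -3.49762314e-02,  1.32349444e+00,
       -8.15447755e-06,  1.57078881e+00]), 'qd': array([ 2.27916234e-04, -2.27156552e-03,  2.79609522e-03, -1.07781192e-03,
        7.54972906e-05, -2.35599190e-04]), 'joint_efforts': array([-3.90983085e-03, -6.87246966e+01,  4.87806094e+01,  1.22905994e-02,
       -2.07709127e-04,  3.00765066e-06]), 'tool_pos': array([ 0.17733051, -0.46714537,  0.19887552]), 'orientation': array([ 9.83590652e-01,  1.80413940e-01, -9.21873992e-05, -4.80013349e-04]), 'ft_force': array([ 0.22212878, -0.19008135,  0.14926582]), 'wrist_torque': array([ 0.0279499 ,  0.00867929, -0.00121484]), 'grasp_force': 0.0, 'opening': 0.08531055552207778}
```

View pics/top_0.png

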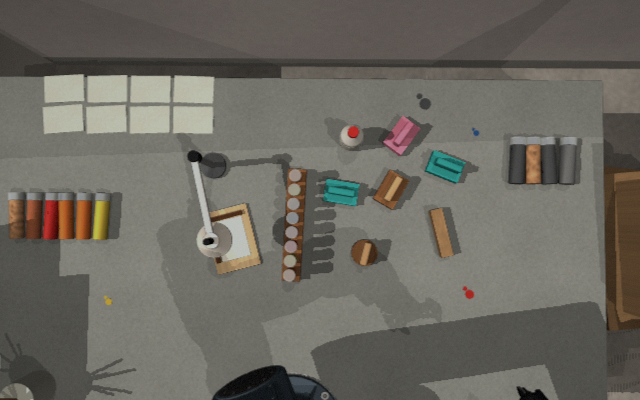

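View pics/side_0.png

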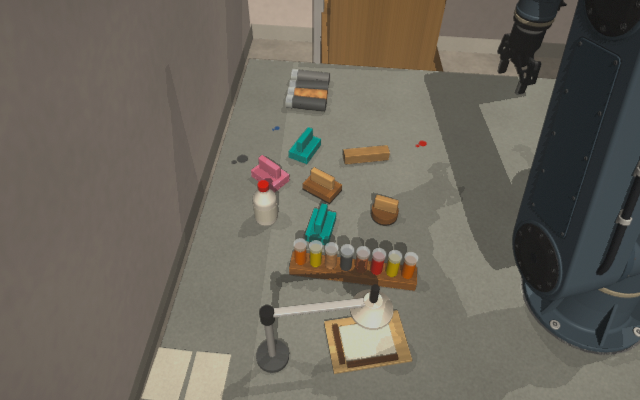

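Top view: the lamp knob is at (209,241), the pivot at (195,157), the board around (238,240) and the rack at (293,225). Candidates for the oblong block are brown (391,189), turquoise (342,191) and (445,166), pink (403,135), and round brown (364,252). The brown one at (391,189) fits: oblong base, not pink or turquoise. I'll confirm it in a crop.

```bash
python3 - <<'E'
from h import *
t=load('top','0');s=load('side','0')
a=cv2.resize(t['image'][150:275,180:420],None,fx=3.2,fy=3.2,interpolation=cv2.INTER_CUBIC)
b=cv2.resize(s['image'][150:380,230:430],None,fx=1,fy=1)
cv2.imwrite('pics/crop1.png',a)
b=cv2.resize(s['image'][155:375,235:425],None,fx=2.7,fy=2.7,interpolation=cv2.INTER_CUBIC)
cv2.imwrite('pics/crop2.png',b)
E
```

```text
(no output)
```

View pics/crop1.png

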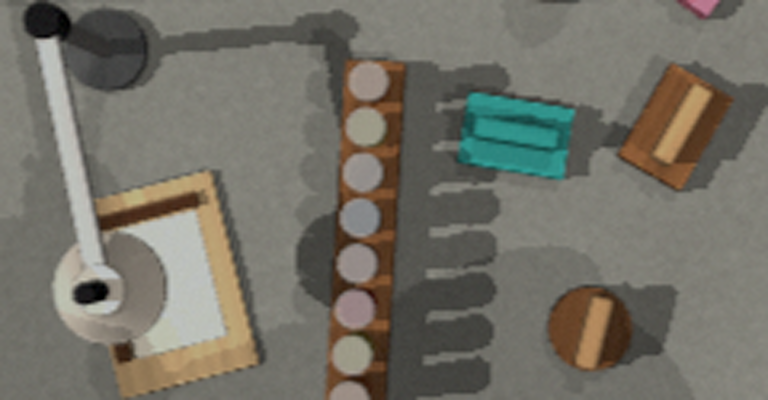

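View pics/crop2.png

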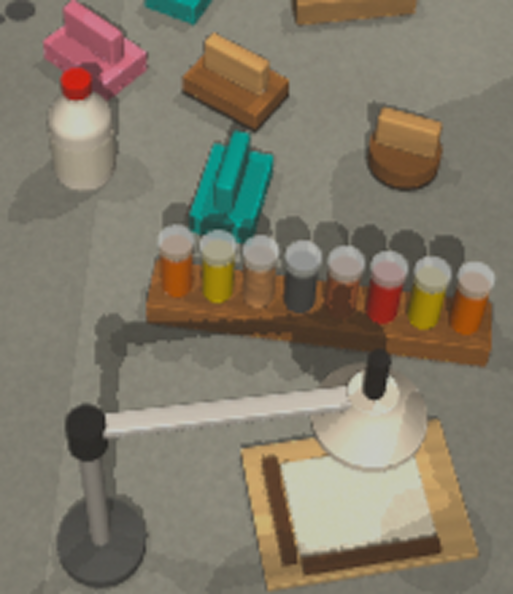

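The crop confirms it: brown oblong base with a light bar handle, at top crop (677,125) and side crop (237,85). The round one is at (590,330). Next, the measurements.

```bash
python3 - <<'E'
from h import *
t=load('top','0');s=load('side','0')
f=lambda x,y:(180+x/3.2-.34,150+y/3.2-.34)
g=lambda x,y:(235+x/2.7-.31,155+y/2.7-.31)
P=lambda n,v:print(n,np.round(v,4).tolist())
P('knob top',[onz(t,f(80,294),.245),onz(s,g(379,357),.245)])
P('pivotcap',[onz(t,f(45,20),.2),onz(s,g(85,420),.2)])
P('foot',[onz(t,f(110,50),.005),onz(s,g(101,540),.005)])
P('board top-view NE,SE,SW',[onz(t,f(x,y),.008) for x,y in((210,171),(260,361),(123,396))])
P('board side',[onz(s,g(x,y),.008) for x,y in((241,448),(437,420),(479,552),(267,585))])
P('card side NE?, SE?..',[onz(s,g(x,y),.010) for x,y in((283,462),(415,455),(436,535),(303,551))])
P('block base top',[onz(t,f(x,y),.026) for x,y in((681,65),(733,98),(684,189),(619,154))])
P('block handle top side',[onz(s,g(x,y),.066) for x,y in((213,34),(271,69),(268,75),(206,45))])
# colour mask of light handle in both views
for n,c,roi in(('top',t,(365,160,425,215)),('side',s,(295,160,350,205))):
    x0,y0,x1,y1=roi; im=c['image'][y0:y1,x0:x1].astype(int)
    hsv=cv2.cvtColor(c['image'][y0:y1,x0:x1],cv2.COLOR_BGR2HSV)
    m=((hsv[...,1]>70)&(hsv[...,2]>130)&(hsv[...,0]<25)).astype(np.uint8)
    cs,_=cv2.findContours(m,cv2.RETR_EXTERNAL,cv2.CHAIN_APPROX_NONE); k=max(cs,key=cv2.contourArea)
    k=k+np.array([x0,y0]); r=cv2.minAreaRect(k); print(n,r,cv2.contourArea(k))
    for q in cv2.boxPoints(r): P('',onz(c,q,.066))
    if n=='top':P('ctr',onz(c,r[0],.066))
P('rack base top',[onz(t,f(x,y),.02) for x,y in((346,60),(406,62))])
P('sticks',[onz(t,f(x,y),.1) for x,y in((369,81),(366,127),(362,173),(359,217),(356,263),(354,308),(351,355))])
E
```

```text
knob top [[0.5066, 0.1773, 0.245], [0.5094, 0.1763, 0.245]]
pivotcap [[0.702, 0.2184, 0.2], [0.7046, 0.2189, 0.2]]
foot [[0.7019, 0.2175, 0.005], [0.7046, 0.2198, 0.005]]
board top-view NE,SE,SW [[0.5989, 0.1294, 0.008], [0.4384, 0.0843, 0.008], [0.4076, 0.1999, 0.008]]
board side [[0.6013, 0.131, 0.008], [0.4398, 0.089, 0.008], [0.4072, 0.2016, 0.008], [0.5713, 0.2444, 0.008]]
card side NE?, SE?.. [[0.566, 0.1411, 0.01], [0.4583, 0.124, 0.01], [0.4412, 0.1917, 0.01], [0.5452, 0.2153, 0.01]]
block base top [[0.6916, -0.2684, 0.026], [0.6642, -0.3121, 0.026], [0.5874, -0.2713, 0.026], [0.6162, -0.2167, 0.026]]
block handle top side [[0.6663, -0.2817, 0.066], [0.606, -0.2411, 0.066], [0.6083, -0.233, 0.066], [0.6716, -0.2661, 0.066]]
top ((393.0308837890625, 186.19943237304688), (12.74203872680664, 29.156784057617188), 12.994616508483887) 148.5
 [0.6117, -0.2396, 0.066]
 [0.6858, -0.2563, 0.066]
 [0.6787, -0.2886, 0.066]
 [0.6046, -0.2718, 0.066]
ctr [0.6451, -0.2641, 0.066]
side ((321.6087341308594, 181.6839141845703), (32.42388916015625, 20.04052734375), 28.442928314208984) 476.5
 [0.6891, -0.2234, 0.066]
 [0.6709, -0.2891, 0.066]
 [0.5915, -0.2414, 0.066]
 [0.6115, -0.1787, 0.066]
rack base top [[0.6937, 0.0138, 0.02], [0.6925, -0.037, 0.02]]
sticks [[0.6689, -0.011, 0.1], [0.6324, -0.0091, 0.1], [0.596, -0.0064, 0.1], [0.5613, -0.0044, 0.1], [0.5251, -0.0026, 0.1], [0.4898, -0.0014, 0.1], [0.453, 0.0004, 0.1]]
```

```bash
cat >> h.py <<'E'
def goal(pos,yaw=None,st=None):
    "shares for a goal; yaw = world angle of tool x, tool down (half-turn picked nearest)"
    st=st or manip.state(); r=R.from_quat(st['orientation'])
    d=r.inv().apply(np.array(pos)-st['tool_pos'])/.5
    t=np.zeros(3)
    if yaw is not None:
        c=[(r.inv()*R.from_quat([np.cos(y/2),np.sin(y/2),0,0])).as_rotvec()/np.pi for y in(yaw,yaw+np.pi)]
        t=min(c,key=np.linalg.norm)
    print(np.round(d,4).tolist(),np.round(t,4).tolist())
def stat():
    s=manip.state(); x=R.from_quat(s['orientation']).as_matrix()
    print('t',s['time_s'],'pos',np.round(s['tool_pos'],4),'yaw',round(np.arctan2(x[1,0],x[0,0]),4),'tilt',round(np.arccos(-x[2,2]),4),'q',np.round(s['joint_pos'],3),'F',np.round(s['ft_force'],2),'open',round(s['opening'],4),'grip',round(s['grasp_force'],1))
E
python3 - <<'E'
from h import *
goal([.40,-.20,.35]); goal([.508,.177,.30])
E
```

```text
[0.606, -0.3418, -0.3019] [0.0, 0.0, 0.0]
[1.0755, -0.9699, -0.2013] [0.0, 0.0, 0.0]
```

{"fn": "apply_moves", "kwargs": {
  "rows": [
    [[0.1,-0.05,-0.1],[0,0,0],0],
    [[0.606,-0.342,-0.302],[0,0,0],0],
    [[0.606,-0.342,-0.302],[0,0,0],0],
    [[0.606,-0.342,-0.302],[0,0,0],0],
    [[0.606,-0.342,-0.302],[0,0,0],0],
    [[0.606,-0.342,-0.302],[0,0,0],0],
    [[0.606,-0.342,-0.302],[0,0,0],0],
    [[0.606,-0.342,-0.302],[0,0,0],0]
  ]
}}

```text
time_s: 0.77
tool_pos: [0.372, -0.233, 0.3335]
orientation: [0.984, 0.18, -0.0, 0.0]
ft_force: [0.9, -1.3, -0.2]
opening: 0.0856
grasp_force: 0.0
```

```bash
python3 - <<'E'
from h import *
stat(); goal([.45,.05,.33]); goal([.508,.177,.29]); goal([.508,.177,.29],.26)
E
```

```text
t 0.7667 pos [ 0.372  -0.233   0.3335] yaw 0.3627 tilt 0.0 q [-0.56   0.106  0.178  1.642 -0.     2.219] F [ 0.91 -1.28 -0.2 ] open 0.0856 grip 0.0
[0.3467, -0.4738, 0.007] [0.0, 0.0, 0.0]
[0.5452, -0.6702, 0.087] [0.0, 0.0, 0.0]
[0.5452, -0.6702, 0.087] [0.0, 0.0, 0.0327]
```

{"fn": "apply_moves", "kwargs": {
  "rows": [
    [[0.347,-0.474,0],[0,0,-0.7],0],
    [[0.347,-0.474,0],[0,0,-0.7],0],
    [[0.347,-0.474,0],[0,0,-0.7],0],
    [[0.347,-0.474,0],[0,0,-0.7],0],
    [[0.347,-0.474,0],[0,0,-0.7],0],
    [[0.347,-0.474,0],[0,0,-0.7],0],
    [[0.347,-0.474,0],[0,0,-0.7],0],
    [[0.347,-0.474,0],[0,0,-0.7],0]
  ]
}}

```text
time_s: 1.43
tool_pos: [0.4501, 0.0541, 0.3319]
orientation: [0.773, 0.634, -0.0, -0.001]
ft_force: [-0.2, -0.2, 0.2]
opening: 0.0854
grasp_force: 0.0
```

```bash
python3 - <<'E'
from h import *
stat(); goal([.508,.177,.30],2.57)
E
```

```text
t 1.4333 pos [0.4501 0.0541 0.3319] yaw 1.3743 tilt 0.0019 q [0.118 0.138 0.209 1.644 0.002 1.886] F [-0.23 -0.24  0.22] open 0.0854 grip 0.0
[0.2637, 0.0657, 0.0639] [-0.0002, -0.0006, -0.3806]
```

{"fn": "apply_moves", "kwargs": {
  "rows": [
    [[0.264,0.066,0.02],[0,0,-0.38],0],
    [[0.264,0.066,0.02],[0,0,-0.38],0],
    [[0.264,0.066,0.02],[0,0,-0.38],0],
    [[0.264,0.066,0.02],[0,0,-0.38],0],
    [[0.264,0.066,0.06],[0,0,-0.38],0],
    [[0.264,0.066,0.06],[0,0,-0.38],0],
    [[0.264,0.066,0.06],[0,0,-0.38],0],
    [[0.264,0.066,0.06],[0,0,-0.38],0]
  ]
}}

```text
time_s: 2.1
tool_pos: [0.5087, 0.1708, 0.3021]
orientation: [0.377, 0.926, -0.0, -0.001]
ft_force: [-0.5, -1.5, 0.2]
opening: 0.0851
grasp_force: 0.0
```

```bash
python3 - <<'E'
from h import *
stat(); c=grab('wrist','k'); goal([.508,.177,.211],2.57)
print(np.round(c['position'],3)); print(np.round(rot(c),2).tolist(), proj(c,[.508,.177,.245]),proj(c,[.504,.166,.01]))
E
```

```text
t 2.1 pos [0.5087 0.1708 0.3021] yaw 2.3693 tilt 0.0014 q [0.324 0.308 0.35  1.614 0.    1.096] F [-0.47 -1.53  0.24] open 0.0851 grip 0.0
[0.0098, 0.0082, 0.1826] [-0.0003, -0.0002, -0.0607]
[0.463 0.216 0.475]
[[0.7, -0.69, -0.18], [0.72, 0.67, 0.18], [-0.0, -0.26, 0.97]] [329.10121009 196.13350177] [319.24921589 158.53796597]
```

View pics/wrist_k.png

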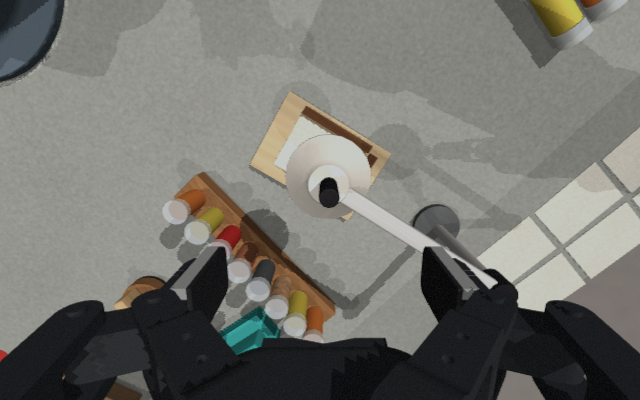

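The wrist view shows the knob top at (328,199), against a predicted (329,196), so the estimate is good to about 2 mm. I'll descend and close.

{"fn": "apply_moves", "kwargs": {
  "rows": [
    [[0.01,0.008,0.0],[0,0,-0.06],0],
    [[0.01,0.008,0.0],[0,0,-0.06],0],
    [[0.01,0.008,0.06],[0,0,-0.06],0],
    [[0.01,0.008,0.12],[0,0,-0.06],0],
    [[0.01,0.008,0.18],[0,0,-0.06],0],
    [[0.01,0.008,0.18],[0,0,-0.06],0],
    [[0.01,0.008,0.18],[0,0,-0.06],150],
    [[0.01,0.008,0.18],[0,0,-0.06],220]
  ]
}}

```text
time_s: 2.82
tool_pos: [0.5089, 0.1772, 0.2146]
orientation: [0.292, 0.957, 0.001, 0.001]
ft_force: [1.0, 0.3, 0.9]
opening: 0.0641
grasp_force: 0.0
```

{"fn": "apply_moves", "kwargs": {
  "rows": [
    [[0,0,0],[0,0,0],255],
    [[0,0,0],[0,0,0],255],
    [[0,0,0],[0,0,0],255],
    [[0,0,0],[0,0,0],255],
    [[0,0,0],[0,0,0],255],
    [[0,0,0],[0,0,0],255],
    [[0,0,0],[0,0,0],255],
    [[0,0,0],[0,0,0],255]
  ]
}}

```text
time_s: 3.48
tool_pos: [0.5084, 0.1771, 0.213]
orientation: [0.291, 0.957, 0.0, 0.0]
ft_force: [-0.1, -0.2, 4.0]
opening: -0.0004
grasp_force: 1.9
```

```bash
python3 - <<'E'
from h import *
stat(); st=manip.state(); p=st['tool_pos']; pv=np.array([.7035,.2188])
v=p[:2]-pv; print(np.linalg.norm(v),np.arctan2(v[1],v[0]))
for a in np.arange(1,13)*.08:
    w=np.array([v[0]*np.cos(a)+v[1]*np.sin(a),-v[0]*np.sin(a)+v[1]*np.cos(a)])
    print(round(a,2),end=' ');goal([*(pv+w),p[2]])
E
```

```text
t 3.4833 pos [0.5084 0.1771 0.213 ] yaw 2.5512 tilt 0.0005 q [ 0.335  0.291  0.103  1.381 -0.     0.926] F [-0.1  -0.18  3.99] open -0.0004 grip 1.9
0.19948497432584858 -2.930893427233638
0.08 [0.022, 0.0231, 0.0] [0.0, 0.0, 0.0]
0.16 [0.0421, 0.0479, 0.0] [0.0, 0.0, 0.0]
0.24 [0.0601, 0.0742, 0.0] [0.0, 0.0, 0.0]
0.32 [0.076, 0.1019, 0.0] [0.0, 0.0, 0.0]
0.4 [0.0896, 0.1307, 0.0] [0.0, 0.0, 0.0]
0.48 [0.1009, 0.1606, 0.0] [0.0, 0.0, 0.0]
0.56 [0.1098, 0.1913, 0.0] [0.0, 0.0, 0.0]
0.64 [0.1161, 0.2225, 0.0001] [0.0, 0.0, 0.0]
0.72 [0.12, 0.2542, 0.0001] [0.0, 0.0, 0.0]
0.8 [0.1213, 0.2861, 0.0001] [0.0, 0.0, 0.0]
0.88 [0.1201, 0.318, 0.0001] [0.0, 0.0, 0.0]
0.96 [0.1163, 0.3496, 0.0001] [0.0, 0.0, 0.0]
```

The fingers shut fully, so they don't hold the knob. I'll look.

```bash
python3 - <<'E'
from h import *
s=grab('side','1');t=grab('top','1');w=grab('wrist','1')
print(proj(s,[.508,.177,.228]),proj(t,[.508,.177,.228]),proj(w,[.508,.177,.245]))
a=cv2.resize(s['image'][235:365,250:450],(600,390)); b=cv2.resize(w['image'],(624,390))[:,212:412]
cv2.imwrite('pics/c3.png',np.hstack([a,b]))
E
```

```text
[374.91416929 292.11057753] [206.74737323 240.49695262] [323.33342903 252.71120737]
```

View pics/c3.png

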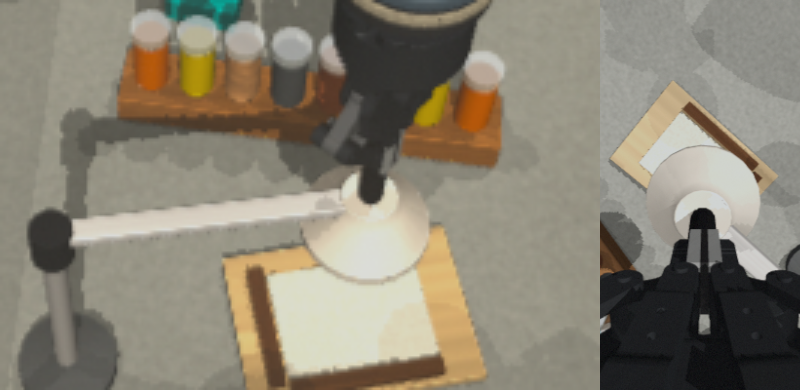

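```bash
python3 - <<'E'
from h import *
s0=load('side','0');s=load('side','1');w=load('wrist','1'); wk=load('wrist','k')
print('now side base',onz(s,(374,301),.205),'before',onz(s0,(235+374/2.7,155+395/2.7),.205))
print('wrist k top',onz(wk,(328,199),.245), 'now', onz(w,(322,228),.245), onz(w,(322,218),.245))
print(np.round(w['position'],3),proj(w,[.5084,.1771,.213]))
a=cv2.resize(s0['image'][265:335,330:410],(400,350),interpolation=3);b=cv2.resize(s['image'][265:335,330:410],(400,350),interpolation=3)
cw=cv2.resize(w['image'][190:260,280:360],(400,350),interpolation=3)
cv2.imwrite('pics/c4.png',np.vstack([np.hstack([a,b]),np.hstack([cw,cw])])[:600])
E
```

```text
now side base [0.50734669 0.18249234 0.205     ] before [0.50822481 0.18320472 0.205     ]
wrist k top [0.50900256 0.17489683 0.245     ] now [0.49735149 0.18341799 0.245     ] [0.49330738 0.18614456 0.245     ]
[0.455 0.213 0.386] [323.91024944 229.46970189]
```

View pics/c4.png

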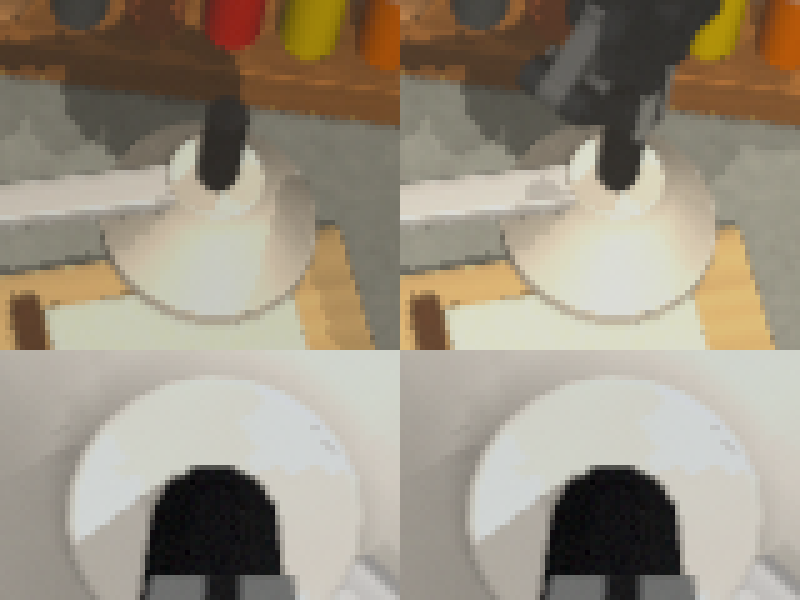

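```bash
python3 - <<'E'
from h import *
s=load('side','1');w=load('wrist','1')
st=manip.state(); M=R.from_quat(st['orientation']).as_matrix();p=st['tool_pos']
for h in(0,.015,.025,.034):
    for dx in(-.011,.011):
        q=[p+M@np.array([dx,dy,-h]) for dy in(-.01,.01)]
        print(h,dx,'side',[np.round(proj(s,a)).tolist() for a in q],'wrist',[np.round(proj(w,a)).tolist() for a in q])
stat()
b=cv2.resize(s['image'][255:310,340:410],(700,550),interpolation=cv2.INTER_NEAREST)
b=np.clip(b.astype(float)*2.2,0,255).astype(np.uint8)
cv2.imwrite('pics/c5.png',b)
E
```

```text
0 -0.011 side [[372.0, 289.0], [366.0, 297.0]] wrist [[307.0, 247.0], [341.0, 247.0]]
0 0.011 side [[382.0, 296.0], [376.0, 303.0]] wrist [[306.0, 211.0], [342.0, 211.0]]
0.015 -0.011 side [[373.0, 285.0], [367.0, 292.0]] wrist [[305.0, 259.0], [343.0, 259.0]]
0.015 0.011 side [[383.0, 292.0], [376.0, 299.0]] wrist [[304.0, 220.0], [343.0, 220.0]]
0.025 -0.011 side [[373.0, 282.0], [367.0, 290.0]] wrist [[304.0, 268.0], [344.0, 268.0]]
0.025 0.011 side [[383.0, 289.0], [377.0, 296.0]] wrist [[303.0, 226.0], [344.0, 226.0]]
0.034 -0.011 side [[374.0, 280.0], [368.0, 287.0]] wrist [[303.0, 276.0], [345.0, 276.0]]
0.034 0.011 side [[384.0, 286.0], [378.0, 294.0]] wrist [[302.0, 233.0], [346.0, 233.0]]
t 3.6333 pos [0.5084 0.1771 0.213 ] yaw 2.5512 tilt 0.0005 q [ 0.335  0.291  0.103  1.381 -0.     0.926] F [-0.18  0.01  5.19] open 0.0001 grip 2.6
```

View pics/c5.png

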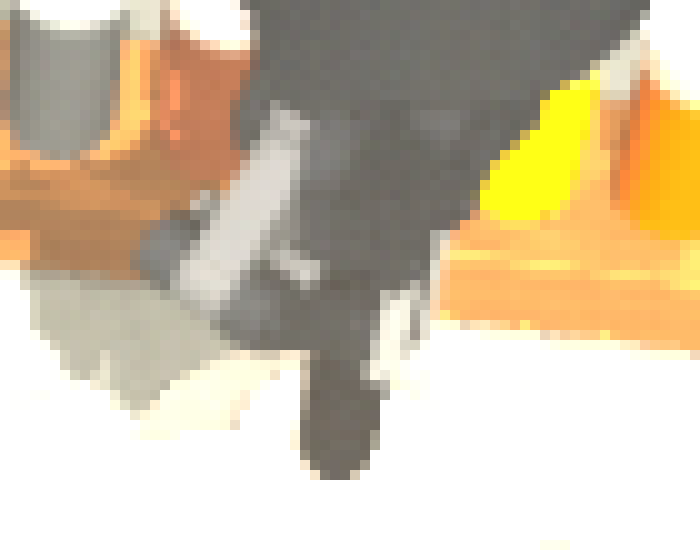

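{"fn": "apply_moves", "kwargs": {
  "rows": [
    [[0,0,-0.05],[0,0,0],255],
    [[0,0,-0.1],[0,0,0],255],
    [[0,0,-0.1],[0,0,0],255],
    [[0,0,-0.1],[0,0,0],255],
    [[0,0,-0.1],[0,0,0],255],
    [[0,0,-0.1],[0,0,0],255],
    [[0,0,-0.1],[0,0,0],255],
    [[0,0,-0.1],[0,0,0],255]
  ]
}}

```text
time_s: 4.3
tool_pos: [0.508, 0.1769, 0.2621]
orientation: [0.291, 0.957, -0.0, -0.0]
ft_force: [-0.2, -0.4, -0.4]
opening: 0.0002
grasp_force: 0.0
```

```bash
python3 - <<'E'
from h import *
stat()
s=grab('side','2');w=grab('wrist','2');w1=load('wrist','1');s0=load('side','0');t=grab('top','2')
st=manip.state(); M=R.from_quat(st['orientation']).as_matrix();p=st['tool_pos']
for h in(0,.034):
    for dx in(-.011,.011):
        q=[p+M@np.array([dx,dy,-h]) for dy in(-.01,.01)]
        print(h,dx,'side',[np.round(proj(s,a)).tolist() for a in q],'wrist',[np.round(proj(w,a)).tolist() for a in q])
g=lambda c:cv2.cvtColor(c['image'],cv2.COLOR_BGR2GRAY)
print('wrist cols 316 & 333 rows 200..260 step2');
for c in(w1,w):
    for col in(316,333): print(g(c)[200:270:2,col].tolist())
d=(cv2.absdiff(s['image'],s0['image']).max(2)>25).astype(np.uint8)
ys,xs=np.where(d[:,330:420]); print('side lowest changed',[(y,(xs[ys==y]+330).min(),(xs[ys==y]+330).max()) for y in range(262,310,2) if (ys==y).any()])
a=cv2.resize(s['image'][225:325,310:430],(480,400),interpolation=3);b=cv2.resize(w['image'][180:280,280:360],(320,400),interpolation=3)
cv2.imwrite('pics/c6.png',np.hstack([a,b]))
E
```

```text
t 4.3 pos [0.508  0.1769 0.2621] yaw 2.5513 tilt 0.0011 q [0.335 0.297 0.233 1.508 0.    0.925] F [-0.16 -0.39 -0.45] open 0.0002 grip 0.0
0 -0.011 side [[375.0, 275.0], [368.0, 283.0]] wrist [[307.0, 248.0], [341.0, 248.0]]
0 0.011 side [[385.0, 282.0], [379.0, 289.0]] wrist [[306.0, 211.0], [342.0, 211.0]]
0.034 -0.011 side [[377.0, 265.0], [370.0, 272.0]] wrist [[303.0, 277.0], [345.0, 277.0]]
0.034 0.011 side [[387.0, 272.0], [381.0, 279.0]] wrist [[302.0, 233.0], [346.0, 233.0]]
wrist cols 316 & 333 rows 200..260 step2
[208, 208, 208, 208, 208, 208, 208, 184, 16, 12, 15, 14, 11, 13, 17, 15, 12, 19, 109, 109, 110, 108, 109, 111, 109, 109, 110, 109, 110, 109, 110, 109, 109, 110, 107]
[211, 211, 211, 211, 211, 211, 210, 204, 204, 162, 30, 22, 22, 22, 17, 23, 23, 20, 111, 111, 108, 109, 111, 110, 108, 111, 108, 109, 109, 109, 109, 109, 109, 109, 107]
[15, 9, 11, 12, 12, 15, 28, 42, 39, 34, 36, 34, 36, 36, 34, 93, 143, 139, 109, 110, 111, 111, 111, 111, 110, 110, 109, 110, 110, 109, 107, 110, 108, 110, 109]
[136, 95, 60, 27, 20, 20, 22, 24, 32, 36, 36, 35, 34, 42, 107, 131, 133, 135,
[... 293 characters left out ...]
72, np.int64(371), np.int64(419)), (274, np.int64(373), np.int64(419)), (276, np.int64(376), np.int64(419)), (278, np.int64(380), np.int64(419)), (280, np.int64(408), np.int64(419)), (282, np.int64(406), np.int64(419)), (284, np.int64(417), np.int64(419)), (286, np.int64(417), np.int64(419)), (288, np.int64(416), np.int64(419)), (290, np.int64(415), np.int64(419)), (292, np.int64(413), np.int64(419)), (294, np.int64(399), np.int64(419)), (296, np.int64(397), np.int64(419)), (298, np.int64(395), np.int64(419)), (300, np.int64(387), np.int64(419)), (302, np.int64(386), np.int64(419)), (304, np.int64(385), np.int64(419)), (306, np.int64(385), np.int64(419)), (308, np.int64(384), np.int64(419))]
```

View pics/c6.png

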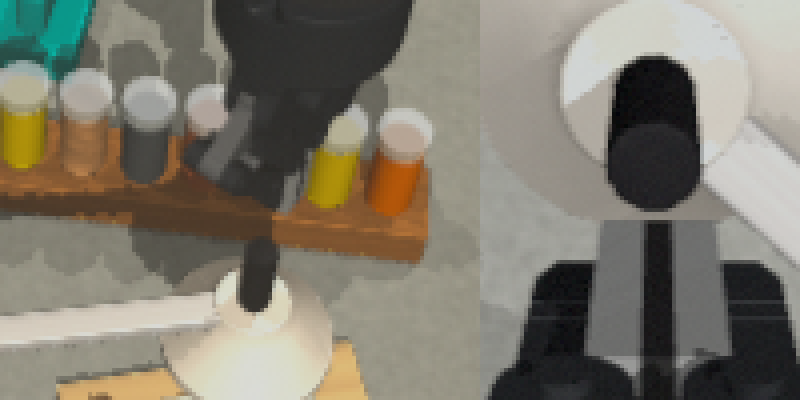

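Both views and the contact force agree: the fingertips end about 33 mm behind the reported TCP. In the side view the lowest tip is at (380,279), and in the wrist view the tip edge is at row 235. The tips closed on top of the knob at tool z 0.213, so I'll go 33 mm lower than nominal. The knob hasn't moved. I'll open, descend to about 0.179, then close.

{"fn": "apply_moves", "kwargs": {
  "rows": [
    [[0,0,0],[0,0,0],0],
    [[0,0,0],[0,0,0],0],
    [[0,0,0],[0,0,0],0],
    [[0,0,0],[0,0,0],0],
    [[0,0,0],[0,0,0],0],
    [[0,0,0.05],[0,0,0],0],
    [[0,0,0.1],[0,0,0],0],
    [[0,0,0.166],[0,0,0],0]
  ]
}}

```text
time_s: 5.12
tool_pos: [0.5091, 0.1773, 0.1802]
orientation: [0.291, 0.957, 0.001, 0.001]
ft_force: [0.5, -0.4, 0.2]
opening: 0.0854
grasp_force: 0.0
```

{"fn": "apply_moves", "kwargs": {
  "rows": [
    [[0,0,0],[0,0,0],0],
    [[0,0,0],[0,0,0],150],
    [[0,0,0],[0,0,0],255],
    [[0,0,0],[0,0,0],255],
    [[0,0,0],[0,0,0],255],
    [[0,0,0],[0,0,0],255],
    [[0,0,0],[0,0,0],255],
    [[0,0,0],[0,0,0],255]
  ]
}}

```text
time_s: 5.78
tool_pos: [0.5085, 0.1771, 0.1807]
orientation: [0.291, 0.957, 0.0, 0.0]
ft_force: [-4.3, -2.0, 6.3]
opening: 0.0144
grasp_force: 58.3
```

```bash
python3 - <<'E'
from h import *
stat()
E
```

```text
t 5.7833 pos [0.5085 0.1771 0.1807] yaw 2.5515 tilt 0.0011 q [0.335 0.295 0.026 1.301 0.    0.925] F [-4.29 -2.    6.29] open 0.0144 grip 58.3
```

{"fn": "apply_moves", "kwargs": {
  "rows": [
    [[0.022,0.023,0],[0,0,0],255],
    [[0.042,0.048,0],[0,0,0],255],
    [[0.06,0.074,0],[0,0,0],255],
    [[0.076,0.102,0],[0,0,0],255],
    [[0.09,0.131,0],[0,0,0],255],
    [[0.101,0.161,0],[0,0,0],255],
    [[0.11,0.191,0],[0,0,0],255],
    [[0.116,0.222,0],[0,0,0],255]
  ]
}}

```text
time_s: 6.45
tool_pos: [0.5212, 0.3027, 0.1805]
orientation: [0.291, 0.957, 0.0, -0.0]
ft_force: [-7.5, 1.4, 6.6]
opening: 0.0141
grasp_force: 60.0
```

{"fn": "apply_moves", "kwargs": {
  "rows": [
    [[0.004,0.032,0],[0,0,0],255],
    [[0.005,0.064,0],[0,0,0],255],
    [[0.004,0.095,0],[0,0,0],255],
    [[0,0.127,0],[0,0,0],255],
    [[0,0.127,0],[0,0,0],255],
    [[0,0.127,0],[0,0,0],255],
    [[0,0.127,0],[0,0,0],180],
    [[0,0.127,0],[0,0,0],0]
  ]
}}

```text
time_s: 7.12
tool_pos: [0.5573, 0.3544, 0.18]
orientation: [0.291, 0.957, 0.0, 0.0]
ft_force: [0.0, -0.1, -0.6]
opening: 0.0363
grasp_force: 0.0
```

{"fn": "apply_moves", "kwargs": {
  "rows": [
    [[0,0,0],[0,0,0],0],
    [[0,0,0],[0,0,0],0],
    [[0,0,0],[0,0,0],0],
    [[0,0,0],[0,0,0],0],
    [[0,0,-0.06],[0,0,0],0],
    [[0,0,-0.12],[0,0,0],0],
    [[0,0,-0.2],[0,0,0],0],
    [[0,0,-0.26],[0,0,0],0]
  ]
}}

```text
time_s: 7.78
tool_pos: [0.5575, 0.3543, 0.3042]
orientation: [0.291, 0.957, 0.001, 0.001]
ft_force: [0.8, 1.1, 1.3]
opening: 0.0857
grasp_force: 0.0
```

```bash
python3 - <<'E'
from h import *
stat(); goal([.50,.08,.33]); goal([.50,-.15,.33])
s=load('side','0'); g=grab('side','3'); print(proj(g,[.557,.352,.228]))
E
```

```text
t 7.7833 pos [0.5575 0.3543 0.3042] yaw 2.5511 tilt 0.0017 q [ 0.566  0.654  0.907  1.822 -0.     1.157] F [0.85 1.14 1.28] open 0.0857 grip 0.0
[-0.21, -0.5197, -0.0522] [0.0, 0.0, 0.0]
[-0.4661, -0.9018, -0.0526] [0.0, 0.0, 0.0]
[342.13108348 383.62132511]
```

{"fn": "apply_moves", "kwargs": {
  "rows": [
    [[-0.25,-0.52,-0.05],[0,0,0],0],
    [[-0.25,-0.52,-0.05],[0,0,0],0],
    [[-0.25,-0.52,-0.05],[0,0,0],0],
    [[-0.25,-0.52,-0.05],[0,0,0],0],
    [[-0.25,-0.52,-0.05],[0,0,0],0],
    [[-0.25,-0.52,-0.05],[0,0,0],0],
    [[-0.25,-0.52,-0.05],[0,0,0],0],
    [[-0.25,-0.52,-0.05],[0,0,0],0]
  ]
}}

```text
time_s: 8.5
tool_pos: [0.5162, 0.0634, 0.3278]
orientation: [0.293, 0.956, -0.0, 0.001]
ft_force: [0.2, 0.2, 0.1]
opening: 0.0855
grasp_force: 0.0
```

```bash
python3 - <<'E'
from h import *
stat(); goal([.64,-.267,.25],2.57)
E
```

```text
t 8.5 pos [0.5162 0.0634 0.3278] yaw 2.5465 tilt 0.0024 q [ 0.123  0.281  0.379  1.667 -0.002  0.718] F [0.23 0.18 0.09] open 0.0855 grip 0.0
[-0.5751, -0.4083, 0.157] [-0.0, 0.0008, -0.0075]
```

{"fn": "apply_moves", "kwargs": {
  "rows": [
    [[-0.575,-0.408,0],[0,0,-0.008],0],
    [[-0.575,-0.408,0],[0,0,-0.008],0],
    [[-0.575,-0.408,0],[0,0,-0.008],0],
    [[-0.575,-0.408,0],[0,0,-0.008],0],
    [[-0.575,-0.408,0],[0,0,-0.008],0],
    [[-0.575,-0.408,0.05],[0,0,-0.008],0],
    [[-0.575,-0.408,0.1],[0,0,-0.008],0],
    [[-0.575,-0.408,0.156],[0,0,-0.008],0]
  ]
}}

```text
time_s: 9.17
tool_pos: [0.6317, -0.2328, 0.2769]
orientation: [0.279, 0.96, -0.0, 0.002]
ft_force: [0.9, 0.2, -0.4]
opening: 0.0851
grasp_force: 0.0
```

{"fn": "apply_moves", "kwargs": {
  "rows": [
    [[0,0,0],[0,0,0],0],
    [[0,0,0],[0,0,0],0],
    [[0,0,0],[0,0,0],0],
    [[0,0,0],[0,0,0],0],
    [[0,0,0],[0,0,0],0],
    [[0,0,0],[0,0,0],0],
    [[0,0,0],[0,0,0],0],
    [[0,0,0],[0,0,0],0]
  ]
}}

```text
time_s: 9.83
tool_pos: [0.6307, -0.2292, 0.2769]
orientation: [0.279, 0.96, -0.0, 0.0]
ft_force: [0.9, -0.5, 0.5]
opening: 0.0852
grasp_force: 0.0
```

```bash
python3 - <<'E'
from h import *
stat(); w=grab('wrist','b'); t=grab('top','b'); s=grab('side','b')
print('pred',proj(w,[.64,-.267,.066]))
# handle in wrist
hsv=cv2.cvtColor(w['image'],cv2.COLOR_BGR2HSV)
m=((hsv[...,1]>70)&(hsv[...,2]>140)&(hsv[...,0]<25)).astype(np.uint8)
cs,_=cv2.findContours(m,cv2.RETR_EXTERNAL,cv2.CHAIN_APPROX_NONE)
for k in cs:
    if cv2.contourArea(k)>150:
        r=cv2.minAreaRect(k); b=[onz(w,q,.066)[:2] for q in cv2.boxPoints(r)]
        print('handle?',np.round(r[0]),np.round(r[1]),cv2.contourArea(k),'ctr',np.round(np.mean(b,0),4),np.round(b,4).tolist(),hsv[int(r[0][1]),int(r[0][0])])
# brown base in wrist and board/card in top & side
def quad(c,m,z,x0,y0):
    cs,_=cv2.findContours(m,cv2.RETR_EXTERNAL,cv2.CHAIN_APPROX_NONE); k=max(cs,key=cv2.contourArea)+np.array([x0,y0])
    h=cv2.convexHull(k); e=.02
    while len(a:=cv2.approxPolyDP(h,e*cv2.arcLength(h,True),True))>4: e+=.005
    pts=np.array([onz(c,q[0],z)[:2] for q in a]); print(cv2.contourArea(k),a[:,0].tolist(),np.round(pts,4).tolist(),'mean',np.round(pts.mean(0),4),'edges',np.round([np.linalg.norm(pts[i]-pts[i-1]) for i in range(len(pts))],3),'ang',np.round([np.arctan2(*(pts[i]-pts[i-1])[::-1]) for i in range(len(pts))],3))
    r=cv2.minAreaRect(np.array([onz(c,q[0].astype(float),z)[:2] for q in k],np.float32)); print('  rect',np.round(r[0],4),np.round(r[1],3),round(r[2],2))
for n,c,(x0,y0,x1,y1) in(('top',t,(195,190,275,285)),('side',s,(315,300,420,380))):
    h=cv2.cvtColor(c['image'][y0:y1,x0:x1],cv2.COLOR_BGR2HSV)
    print(n,'board'); quad(c,((h[...,1]>60)).astype(np.uint8),.008,x0,y0)
    print(n,'card'); quad(c,((h[...,1]<45)&(h[...,2]>165)).astype(np.uint8),.010,x0,y0)
cv2.imwrite('pics/c7.png',np.hstack([w['image'][:,120:520],cv2.resize(t['image'][120:300,150:310],(400,450))[:400]]))
E
```

```text
t 9.8333 pos [ 0.6307 -0.2292  0.2769] yaw 2.577 tilt 0.0007 q [-0.349  0.654  0.833  1.749 -0.     0.216] F [ 0.92 -0.52  0.5 ] open 0.0852 grip 0.0
pred [301.78785973 190.38527167]
handle? [457. 251.] [22. 17.] 269.0 ctr [ 0.815  -0.1423] [[0.8032, -0.1562], [0.7966, -0.1357], [0.8266, -0.1284], [0.8336, -0.149]] [  1 191 200]
handle? [289. 160.] [19. 14.] 177.0 ctr [ 0.6013 -0.2597] [[0.5874, -0.2603], [0.5963, -0.2463], [0.6152, -0.259], [0.6062, -0.2732]] [ 14 138 157]
handle? [313. 183.] [66. 31.] 1693.0 ctr [ 0.64  -0.251] [[0.5954, -0.2454], [0.6139, -0.2141], [0.685, -0.2557], [0.6656, -0.2888]] [ 16 108 137]
handle? [172. 164.] [104.  23.] 2237.0 ctr [ 0.5314 -0.38  ] [[0.4774, -0.4082], [0.4714, -0.3803], [0.5844, -0.3512], [0.5924, -0.3802]] [ 17 104 170]
handle? [274.  26.] [59. 16.] 823.5 ctr [ 0.473  -0.1921] [[0.4431, -0.1932], [0.4477, -0.1771], [0.5029, -0.1908], [0.4983, -0.2076]] [ 18  93 201]
top board
2698.5 [[245, 203], [260, 263], [218, 274], [204, 214]] [[0.5992, 0.1302], [0.4369, 0.0867], [0.406, 0.2001], [0.5681, 0.2415]] mean [0.5025 0.1646] edges [0.116 0
[... 197 characters left out ...]
.4414, 0.1895], [0.5276, 0.213]] mean [0.4984 0.1648] edges [0.079 0.107 0.078 0.089] ang [-1.096 -2.867  1.826  0.265]
  rect [0.5019 0.1657] [0.108 0.079] 15.83
side board
4054.5 [[397, 310], [412, 360], [334, 373], [324, 321]] [[0.4388, 0.0882], [0.4075, 0.2035], [0.5701, 0.2479], [0.6011, 0.1319]] mean [0.5044 0.1679] edges [0.168 0.119 0.169 0.12 ] ang [-2.879  1.836  0.266 -1.309]
  rect [0.5046 0.1682] [0.171 0.123] 15.16
side card
143.0 [[333, 379], [322, 379], [315, 371], [315, 360]] [[0.5712, 0.2615], [0.5938, 0.2637], [0.6098, 0.2483], [0.6122, 0.2246]] mean [0.5968 0.2495] edges [0.055 0.023 0.022 0.024] ang [ 2.408  0.098 -0.766 -1.473]
  rect [0.597  0.2493] [0.018 0.055] 49.53
```

View pics/c7.png

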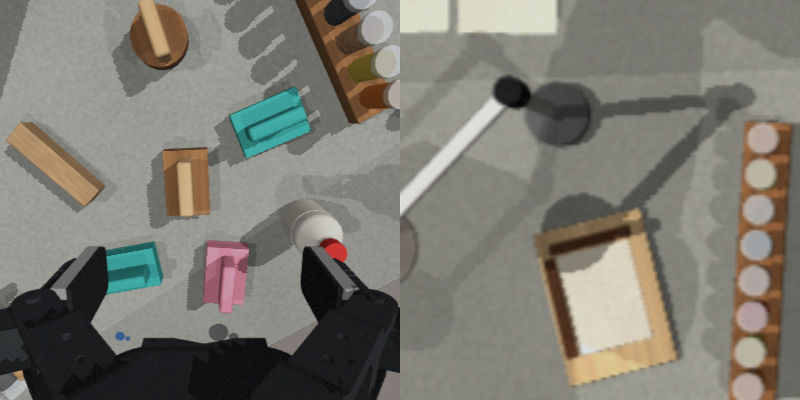

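The wrist view shows the brown oblong block at full-image base corners (283,150), (326,148), (330,214) and (287,216), with the light handle on top. The top view shows the lamp swung clear and the whole board visible.

```bash
python3 - <<'E'
from h import *
w=load('wrist','b'); t=load('top','b'); s=load('side','b')
def report(n,b,z,c):
    p=np.array([onz(c,q,z)[:2] for q in b]); e=(p[0]-p[3])+(p[1]-p[2]); print(n,np.round(p.mean(0),4),'yaw',round(np.arctan2(e[1],e[0]),4),'len',round(np.linalg.norm(e)/2,4),'wid',round(np.linalg.norm(p[1]-p[0]+p[2]-p[3])/2,4))
o=120
report('base manual',[(163+o,150),(206+o,148),(210+o,214),(167+o,216)],.026,w)
report('handle manual',[(177+o,163),(190+o,162),(193+o,214.5),(179+o,215)],.066,w)
for n,c,(x0,y0,x1,y1) in(('wrist',w,(275,140,340,225)),('top',t,(365,160,425,215))):
    im=c['image'][y0:y1,x0:x1]; hsv=cv2.cvtColor(im,cv2.COLOR_BGR2HSV)
    sat=hsv[...,1]>70
    v,_=cv2.threshold(hsv[...,2][sat].reshape(-1,1),0,255,cv2.THRESH_OTSU)
    for nm,m,z in(('handle',sat&(hsv[...,2]>v),.066),('all',sat,.026)):
        k=max(cv2.findContours(m.astype(np.uint8),0,1)[0],key=cv2.contourArea)+np.array([x0,y0])
        r=cv2.minAreaRect(k); b=cv2.boxPoints(r); p=np.array([onz(c,q,z)[:2] for q in b])
        rr=cv2.minAreaRect(p.astype(np.float32)); print(n,nm,v,np.round(r[0],1),np.round(rr[0],4),np.round(rr[1],4),round(rr[2],1))
E
```

```text
base manual [ 0.6415 -0.2635] yaw 2.6209 len 0.0906 wid 0.0579
handle manual [ 0.6407 -0.2631] yaw 2.6068 len 0.0656 wid 0.0166
wrist handle 161.0 [305.2 188.9] [ 0.6413 -0.263 ] [0.0197 0.067 ] 64.0
wrist all 161.0 [306.  182.1] [ 0.6409 -0.2649] [0.0632 0.0931] 60.3
top handle 77.0 [378.  191.5] [ 0.631  -0.2251] [0.0104 0.0443] 63.9
top all 77.0 [378.2 191.1] [ 0.6343 -0.2303] [0.0108 0.0482] 63.9
```

```bash
python3 - <<'E'
from h import *
stat(); goal([.641,-.264,.002],2.62)
E
```

```text
t 9.9833 pos [ 0.6306 -0.2295  0.2765] yaw 2.5766 tilt 0.0002 q [-0.349  0.655  0.833  1.749  0.     0.216] F [-0.58 -0.17  0.05] open 0.0856 grip 0.0
[-0.0543, -0.0472, 0.5491] [0.0, 0.0001, -0.0138]
```

{"fn": "apply_moves", "kwargs": {
  "rows": [
    [[-0.054,-0.047,0],[0,0,-0.014],0],
    [[-0.054,-0.047,0.06],[0,0,-0.014],0],
    [[-0.054,-0.047,0.14],[0,0,-0.014],0],
    [[-0.054,-0.047,0.22],[0,0,-0.014],0],
    [[-0.054,-0.047,0.3],[0,0,-0.014],0],
    [[-0.054,-0.047,0.38],[0,0,-0.014],0],
    [[-0.054,-0.047,0.43],[0,0,-0.014],0],
    [[-0.054,-0.047,0.45],[0,0,-0.014],0]
  ]
}}

```text
time_s: 10.65
tool_pos: [0.6382, -0.2629, 0.0467]
orientation: [0.258, 0.966, 0.0, -0.003]
ft_force: [-1.5, 0.2, 0.5]
opening: 0.0858
grasp_force: 0.0
```

```bash
python3 - <<'E'
from h import *
stat(); goal([.641,-.264,.002],2.62)
w=grab('wrist','c')
x0,y0,x1,y1=240,120,400,330
hsv=cv2.cvtColor(w['image'][y0:y1,x0:x1],cv2.COLOR_BGR2HSV)
m=(hsv[...,1]>70)&(hsv[...,0]<25)&(hsv[...,2]>60)
k=max(cv2.findContours(m.astype(np.uint8),0,1)[0],key=cv2.contourArea)+np.array([x0,y0]); print('px',cv2.boundingRect(k),cv2.minAreaRect(k))
v,_=cv2.threshold(hsv[...,2][m].reshape(-1,1),0,255,cv2.THRESH_OTSU); m&=hsv[...,2]>v
k=max(cv2.findContours(m.astype(np.uint8),0,1)[0],key=cv2.contourArea)+np.array([x0,y0]);r=cv2.minAreaRect(k)
p=np.array([onz(w,q,.066)[:2] for q in cv2.boxPoints(r)],np.float32); print(r,cv2.minAreaRect(p))
E
```

```text
t 10.65 pos [ 0.6382 -0.2629  0.0467] yaw 2.6204 tilt 0.0062 q [-0.391  0.677  0.287  1.187  0.     0.13 ] F [-1.51  0.25  0.54] open 0.0858 grip 0.0
[-0.0064, 0.0009, 0.0894] [-0.0003, -0.002, 0.0001]
px (276, 149, 99, 155) ((325.0, 226.0), (154.0, 98.0), 90.0)
((325.0, 228.0), (150.0, 96.0), 90.0) ((0.6339049935340881, -0.2597552537918091), (0.05176173895597458, 0.08062112331390381), 60.05825424194336)
```

{"fn": "apply_moves", "kwargs": {
  "rows": [
    [[0,0,0.03],[0,0,0],0],
    [[0,0,0.06],[0,0,0],0],
    [[0,0,0.089],[0,0,0],0],
    [[0,0,0.089],[0,0,0],0],
    [[0,0,0.089],[0,0,0],100],
    [[0,0,0.089],[0,0,0],150],
    [[0,0,0.089],[0,0,0],200],
    [[0,0,0.089],[0,0,0],255]
  ]
}}

```text
time_s: 11.37
tool_pos: [0.6415, -0.2643, 0.0082]
orientation: [0.258, 0.966, -0.0, 0.001]
ft_force: [-0.2, -0.4, -0.5]
opening: 0.039
grasp_force: 0.0
```

{"fn": "apply_moves", "kwargs": {
  "rows": [
    [[0,0,0],[0,0,0],255],
    [[0,0,0],[0,0,0],255],
    [[0,0,0],[0,0,0],255],
    [[0,0,0],[0,0,0],255],
    [[0,0,0],[0,0,0],255],
    [[0,0,0],[0,0,0],255],
    [[0,0,-0.02],[0,0,0],255],
    [[0,0,-0.04],[0,0,0],255]
  ]
}}

```text
time_s: 12.03
tool_pos: [0.6403, -0.2637, 0.0272]
orientation: [0.258, 0.966, 0.0, -0.001]
ft_force: [-0.9, 0.5, -1.7]
opening: 0.0168
grasp_force: 58.6
```

```bash
python3 - <<'E'
from h import *
stat()
E
```

```text
t 12.0333 pos [ 0.6403 -0.2637  0.0272] yaw 2.6204 tilt 0.0014 q [-0.391  0.688  0.255  1.14   0.     0.13 ] F [-0.89  0.46 -1.71] open 0.0168 grip 58.6
```

{"fn": "apply_moves", "kwargs": {
  "rows": [
    [[0,0,-0.05],[0,0,0],255],
    [[0,0,-0.1],[0,0,0],255],
    [[0,0,-0.15],[0,0,0],255],
    [[0,0,-0.2],[0,0,0],255],
    [[0,0,-0.25],[0,0,0],255],
    [[0,0,-0.3],[0,0,0],255],
    [[0,0,-0.35],[0,0,0],255],
    [[0,0,-0.36],[0,0,0],255]
  ]
}}

```text
time_s: 12.7
tool_pos: [0.6418, -0.2643, 0.2124]
orientation: [0.258, 0.966, -0.0, 0.003]
ft_force: [0.1, 0.0, -0.2]
opening: 0.017
grasp_force: 58.8
```

```bash
python3 - <<'E'
from h import *
stat(); goal([.57,-.06,.21],2.62); goal([.5035,.1665,.21],3.407)
w=grab('wrist','d'); x0,y0,x1,y1=240,120,400,399
hsv=cv2.cvtColor(w['image'][y0:y1,x0:x1],cv2.COLOR_BGR2HSV)
m=(hsv[...,1]>70)&(hsv[...,0]<25)&(hsv[...,2]>60)
k=max(cv2.findContours(m.astype(np.uint8),0,1)[0],key=cv2.contourArea)+np.array([x0,y0]); print('px',cv2.boundingRect(k),cv2.minAreaRect(k))
E
```

```text
t 12.7 pos [ 0.6418 -0.2643  0.2124] yaw 2.6205 tilt 0.0059 q [-0.391  0.664  0.682  1.583  0.     0.13 ] F [ 0.05  0.01 -0.25] open 0.017 grip 58.8
[0.328, 0.2828, 0.003] [0.0003, 0.0019, 0.0002]
[0.6688, 0.6095, 0.0013] [-0.0005, 0.0019, -0.2504]
px (263, 151, 123, 193) ((324.0, 247.0), (192.0, 122.0), 90.0)
```

{"fn": "apply_moves", "kwargs": {
  "rows": [
    [[0.03,0.027,0],[0,0,0],255],
    [[0.08,0.073,0],[0,0,-0.02],255],
    [[0.13,0.118,0],[0,0,-0.04],255],
    [[0.18,0.164,0],[0,0,-0.06],255],
    [[0.23,0.21,0],[0,0,-0.08],255],
    [[0.28,0.255,0],[0,0,-0.1],255],
    [[0.33,0.301,0],[0,0,-0.12],255],
    [[0.38,0.346,0],[0,0,-0.14],255]
  ]
}}

```text
time_s: 13.42
tool_pos: [0.5608, -0.0179, 0.206]
orientation: [0.039, 0.999, 0.0, -0.001]
ft_force: [-0.1, 0.5, -2.1]
opening: 0.0171
grasp_force: 58.8
```

```bash
python3 - <<'E'
from h import *
stat(); goal([.5035,.1665,.21],3.407)
E
```

```text
t 13.4167 pos [ 0.5608 -0.0179  0.206 ] yaw 3.0632 tilt 0.0011 q [-0.032  0.342  0.155  1.385  0.     0.047] F [-0.14  0.48 -2.14] open 0.0171 grip 58.8
[0.1431, 0.3586, -0.0079] [0.0001, -0.0004, -0.1094]
```

{"fn": "apply_moves", "kwargs": {
  "rows": [
    [[0.025,0.06,0],[0,0,-0.02],255],
    [[0.05,0.12,0],[0,0,-0.04],255],
    [[0.075,0.18,0],[0,0,-0.06],255],
    [[0.1,0.24,0],[0,0,-0.08],255],
    [[0.12,0.3,0],[0,0,-0.1],255],
    [[0.138,0.345,0],[0,0,-0.109],255],
    [[0.143,0.358,0],[0,0,-0.109],255],
    [[0.143,0.358,0],[0,0,-0.109],255]
  ]
}}

```text
time_s: 14.08
tool_pos: [0.5045, 0.1663, 0.2062]
orientation: [-0.131, 0.991, -0.0, -0.001]
ft_force: [0.0, 0.3, -1.6]
opening: 0.0171
grasp_force: 58.9
```

```bash
python3 - <<'E'
from h import *
stat(); goal([.5035,.1665,.065],3.407)
E
```

```text
t 14.0833 pos [0.5045 0.1663 0.2062] yaw -2.8784 tilt 0.0011 q [0.318 0.278 0.068 1.361 0.    0.055] F [ 0.03  0.28 -1.62] open 0.0171 grip 58.9
[0.0014, 0.0009, 0.2824] [0.0, -0.0003, -0.0007]
```

{"fn": "apply_moves", "kwargs": {
  "rows": [
    [[0,0,0.04],[0,0,0],255],
    [[0,0,0.09],[0,0,0],255],
    [[0,0,0.14],[0,0,0],255],
    [[0,0,0.19],[0,0,0],255],
    [[0,0,0.24],[0,0,0],255],
    [[0,0,0.27],[0,0,0],255],
    [[0,0,0.28],[0,0,0],255],
    [[0,0,0.28],[0,0,0],255]
  ]
}}

```text
time_s: 14.75
tool_pos: [0.5047, 0.1636, 0.0657]
orientation: [-0.129, 0.992, -0.0, -0.001]
ft_force: [0.0, 0.4, -2.5]
opening: 0.017
grasp_force: 58.8
```

```bash
python3 - <<'E'
from h import *
stat(); w=grab('wrist','e'); s=grab('side','e'); t=grab('top','e')
st=manip.state(); zt=st['tool_pos'][2]-.0075+.026; print('base top z',zt)
ct=np.array([.5035,.1665]); u=np.array([np.cos(.265),np.sin(.265)]); v=np.array([-u[1],u[0]])
hsv=cv2.cvtColor(w['image'],cv2.COLOR_BGR2HSV)
print('pred base-top corners wrist',[np.round(proj(w,[*(st['tool_pos'][:2]+a*.045*u+b*.03*v),zt])).tolist() for a,b in((1,1),(1,-1),(-1,-1),(-1,1))])
print('pred board corners wrist',[np.round(proj(w,[*(ct+a*.085*u+b*.06*v),.008])).tolist() for a,b in((1,1),(1,-1),(-1,-1),(-1,1))])
for r in(150,170,190,210): 
    print(r,[tuple(hsv[r,c].tolist()) for c in range(230,420,10)])
c=324; print('col',c,[(r,hsv[r,c].tolist()) for r in range(60,200,6)])
E
```

```text
t 14.75 pos [0.5047 0.1636 0.0657] yaw -2.882 tilt 0.0025 q [ 0.314  0.34  -0.21   1.024 -0.     0.054] F [ 0.05  0.35 -2.53] open 0.017 grip 58.8
base top z 0.08654097787804833
pred base-top corners wrist [[382.0, 324.0], [272.0, 324.0], [262.0, 160.0], [389.0, 159.0]]
pred board corners wrist [[403.0, 303.0], [255.0, 303.0], [240.0, 81.0], [418.0, 80.0]]
150 [(35, 12, 128), (35, 12, 129), (19, 81, 173), (19, 81, 176), (16, 80, 99), (30, 24, 54), (23, 19, 54), (35, 21, 73), (24, 17, 73), (26, 25, 72), (45, 7, 72), (30, 18, 71), (25, 21, 72), (45, 21, 73), (25, 21, 72), (39, 11, 227), (12, 139, 110), (12, 141, 116), (19, 59, 195)]
170 [(30, 10, 125), (36, 10, 122), (19, 82, 171), (18, 80, 176), (13, 139, 119), (14, 139, 114), (14, 141, 116), (14, 135, 160), (14, 135, 155), (14, 133, 167), (14, 132, 170), (14, 133, 165), (14, 132, 174), (15, 131, 171), (14, 131, 175), (14, 133, 167), (12, 136, 120), (12, 137, 112), (30, 9, 168)]
190 [(40, 12, 128), (30, 12, 128), (18, 84, 171), (18, 83, 176), (13, 140, 118), (14, 142, 111), (13, 141, 110), (15, 139, 110), (15, 109, 117), (16, 110, 114
[... 282 characters left out ...]
, 200), (17, 94, 206), (18, 91, 216), (17, 89, 220), (14, 138, 152), (15, 135, 166), (14, 132, 174), (14, 137, 164), (12, 139, 101), (12, 138, 116), (30, 10, 184)]
col 324 [(60, [34, 10, 179]), (66, [30, 10, 178]), (72, [26, 12, 173]), (78, [34, 10, 178]), (84, [20, 70, 220]), (90, [19, 73, 212]), (96, [19, 72, 213]), (102, [19, 74, 213]), (108, [19, 74, 213]), (114, [19, 75, 212]), (120, [19, 75, 212]), (126, [18, 79, 191]), (132, [38, 12, 227]), (138, [37, 10, 226]), (144, [35, 14, 226]), (150, [45, 14, 75]), (156, [14, 138, 150]), (162, [15, 135, 170]), (168, [14, 134, 171]), (174, [14, 135, 170]), (180, [16, 109, 108]), (186, [15, 107, 117]), (192, [16, 107, 114]), (198, [17, 102, 170])]
```

```bash
python3 - <<'E'
from h import *
w=load('wrist','e'); s=load('side','e'); st=manip.state(); tp=st['tool_pos']
a=st['orientation']; M=R.from_quat(a).as_matrix(); ux=-M[:2,0]; uy=np.array([-ux[1],ux[0]]); zb=tp[2]-.0075
for z in(zb,zb+.026):
    print(round(z,4),[np.round(proj(w,[*(tp[:2]+a*.045*ux+b*.03*uy),z]),1).tolist() for a,b in((1,1),(1,-1),(-1,-1),(-1,1))],'side',[np.round(proj(s,[*(tp[:2]+a*.045*ux+b*.03*uy),z]),1).tolist() for a,b in((1,1),(1,-1),(-1,-1),(-1,1))])
I=w['image']; h=cv2.cvtColor(I,cv2.COLOR_BGR2HSV)
for c in(310,325,370): print('col',c,'rows146-166 V',h[146:167,c,2].tolist())
for r in(165,200,240,280): print('row',r,'L250-275',h[r,250:276,2].tolist(),'R376-400 V',h[r,376:401,2].tolist(),'H',h[r,376:401,0].tolist())
H=cv2.cvtColor(s['image'],cv2.COLOR_BGR2HSV)
for c in(345,360,375,390): print('side col',c,[(r,*H[r,c].tolist()) for r in range(305,362,3)])
E
```

```text
0.0605 [[374.3, 297.6], [277.9, 297.7], [271.6, 152.7], [380.6, 152.5]] side [[350.1, 344.2], [344.3, 317.9], [385.4, 311.8], [392.6, 337.6]]
0.0865 [[381.5, 324.0], [271.3, 324.2], [262.9, 159.3], [389.9, 159.1]] side [[350.9, 338.6], [345.0, 312.1], [386.8, 305.9], [394.1, 332.0]]
col 310 rows146-166 V [224, 224, 225, 193, 73, 72, 76, 77, 76, 71, 139, 154, 158, 158, 158, 158, 157, 156, 156, 156, 156]
col 325 rows146-166 V [225, 225, 228, 196, 73, 71, 72, 72, 76, 79, 151, 166, 170, 171, 172, 171, 171, 172, 171, 170, 171]
col 370 rows146-166 V [225, 223, 224, 193, 72, 80, 81, 82, 80, 83, 153, 170, 174, 175, 175, 176, 175, 177, 175, 174, 175]
row 165 L250-275 [172, 172, 172, 172, 173, 174, 174, 175, 175, 175, 176, 176, 177, 153, 120, 126, 126, 128, 126, 151, 170, 168, 168, 167, 166, 166] R376-400 V [171, 170, 169, 167, 167, 167, 167, 165, 168, 164, 129, 60, 92, 119, 118, 116, 113, 113, 114, 114, 112, 110, 110, 111, 110] H [15, 15, 14, 14, 14, 14, 14, 14, 14, 16, 17, 13, 12, 12, 12, 13, 12, 11, 12, 12, 12, 12, 12, 11, 12]
row 200 L250-275 [170, 171, 170, 171, 171, 171, 171, 172, 172, 1
[... 1954 characters left out ...]
317, 17, 42, 43), (320, 21, 18, 99), (323, 15, 33, 47), (326, 15, 19, 55), (329, 14, 156, 116), (332, 14, 169, 157), (335, 14, 170, 153), (338, 14, 165, 127), (341, 21, 47, 163), (344, 22, 45, 187), (347, 21, 45, 186), (350, 21, 47, 190), (353, 21, 47, 191), (356, 19, 59, 130), (359, 13, 140, 82)]
side col 390 [(305, 25, 29, 151), (308, 27, 31, 148), (311, 20, 103, 183), (314, 18, 125, 212), (317, 18, 121, 177), (320, 15, 168, 164), (323, 14, 164, 140), (326, 14, 170, 150), (329, 14, 173, 156), (332, 14, 171, 148), (335, 14, 165, 124), (338, 18, 56, 82), (341, 22, 43, 216), (344, 24, 41, 217), (347, 22, 45, 216), (350, 22, 43, 216), (353, 22, 47, 175), (356, 13, 150, 92), (359, 13, 148, 98)]
```

```bash
python3 - <<'E'
from h import *
stat(); goal([.5048,.1676,.029],3.407)
E
```

```text
t 14.9 pos [0.5063 0.1647 0.068 ] yaw -2.8812 tilt 0.0016 q [ 0.315  0.338 -0.206  1.025 -0.     0.054] F [ 0.79  0.42 -1.45] open 0.0171 grip 58.8
[0.0015, 0.0063, 0.0781] [0.0, 0.0005, -0.0016]
```

```bash
python3 - <<'E'
from h import *
goal([.5035,.1665,.0285],3.407)
E
```

```text
[0.0046, 0.0049, 0.0791] [0.0, 0.0005, -0.0016]
```

{"fn": "apply_moves", "kwargs": {
  "rows": [
    [[0.005,0.005,0.0],[0,0,-0.002],255],
    [[0.005,0.005,0.01],[0,0,-0.002],255],
    [[0.005,0.005,0.02],[0,0,-0.002],255],
    [[0.005,0.005,0.03],[0,0,-0.002],255],
    [[0.005,0.005,0.04],[0,0,-0.002],255],
    [[0.005,0.005,0.045],[0,0,-0.002],255],
    [[0.005,0.005,0.05],[0,0,-0.002],255],
    [[0.005,0.005,0.05],[0,0,-0.002],255]
  ]
}}

```text
time_s: 15.57
tool_pos: [0.5021, 0.1666, 0.0413]
orientation: [-0.133, 0.991, -0.0, -0.0]
ft_force: [-0.5, 0.3, -2.2]
opening: 0.0171
grasp_force: 58.9
```

{"fn": "apply_moves", "kwargs": {
  "rows": [
    [[0,0,0],[0,0,0],255],
    [[0,0,0],[0,0,0],255],
    [[0,0,0],[0,0,0],255],
    [[0,0,0],[0,0,0],255],
    [[0,0,0],[0,0,0],255],
    [[0,0,0],[0,0,0],255],
    [[0,0,0],[0,0,0],255],
    [[0,0,0],[0,0,0],255]
  ]
}}

```text
time_s: 16.23
tool_pos: [0.5024, 0.1667, 0.0419]
orientation: [-0.133, 0.991, 0.0, 0.0]
ft_force: [-0.8, 0.5, -2.5]
opening: 0.0167
grasp_force: 58.9
```

```bash
python3 - <<'E'
from h import *
stat(); st=manip.state(); tp=st['tool_pos']; w=grab('wrist','f'); s=grab('side','f'); stat()
goal([.5035,.1665,.0285],3.407)
M=R.from_quat(st['orientation']).as_matrix(); ux=-M[:2,0]; uy=np.array([-ux[1],ux[0]]); zb=tp[2]-.0073
C=((1,1),(1,-1),(-1,-1),(-1,1))
for z in(zb,zb+.026):
    print(round(z,4),[np.round(proj(w,[*(tp[:2]+a*.045*ux+b*.03*uy),z]),1).tolist() for a,b in C],'side',[np.round(proj(s,[*(tp[:2]+a*.045*ux+b*.03*uy),z]),1).tolist() for a,b in C])
h=cv2.cvtColor(w['image'],cv2.COLOR_BGR2HSV)
for c in(310,325,370): print('col',c,'rows138-166 V',h[138:167,c,2].tolist())
for r in(165,200,240): print('row',r,'L',h[r,252:276,2].tolist(),'R376-396 V',h[r,376:397,2].tolist())
H=cv2.cvtColor(s['image'],cv2.COLOR_BGR2HSV)
for c in(360,375,390): print('side col',c,[(r,*H[r,c,1:].tolist()) for r in range(330,358)])
for r in(340,344): print('side row',r,[(c,*H[r,c,1:].tolist()) for c in [*range(342,356),*range(386,402)]])
E
```

```text
t 16.2333 pos [0.5024 0.1667 0.0419] yaw -2.8743 tilt 0.0001 q [ 0.32   0.355 -0.253  0.963 -0.     0.053] F [-0.77  0.53 -2.48] open 0.0167 grip 58.9
t 16.3333 pos [0.5024 0.1667 0.0419] yaw -2.8743 tilt 0.0001 q [ 0.32   0.355 -0.253  0.963  0.     0.053] F [ 0.14 -0.34 -2.71] open 0.017 grip 58.9
[-0.002, -0.001, 0.0268] [0.0, 0.0, 0.0006]
0.0346 [[372.8, 293.0], [277.2, 293.1], [270.9, 148.9], [378.9, 148.8]] side [[351.3, 350.7], [345.4, 324.7], [385.7, 318.4], [393.0, 343.9]]
0.0606 [[379.7, 318.7], [270.6, 318.8], [262.2, 155.0], [387.9, 154.8]] side [[352.1, 345.4], [346.0, 319.1], [387.1, 312.7], [394.5, 338.5]]
col 310 rows138-166 V [163, 163, 165, 165, 162, 163, 164, 168, 170, 167, 165, 135, 48, 71, 73, 74, 73, 69, 135, 149, 152, 152, 152, 152, 153, 152, 153, 151, 152]
col 325 rows138-166 V [169, 168, 167, 166, 167, 168, 168, 167, 166, 165, 166, 141, 47, 68, 71, 67, 74, 75, 146, 161, 167, 167, 166, 166, 166, 166, 167, 167, 166]
col 370 rows138-166 V [224, 222, 219, 220, 221, 222, 222, 224, 223, 223, 223, 190, 73, 79, 80, 79, 77, 81, 149, 165, 170, 170, 171, 170, 170, 171, 
[... 2487 characters left out ...]
165, 125), (391, 164, 129), (392, 167, 128), (393, 169, 133), (394, 128, 195), (395, 125, 210), (396, 124, 211), (397, 125, 210), (398, 124, 210), (399, 124, 210), (400, 123, 209), (401, 123, 209)]
side row 344 [(342, 81, 114), (343, 49, 125), (344, 43, 129), (345, 44, 128), (346, 46, 127), (347, 44, 127), (348, 47, 126), (349, 49, 105), (350, 90, 74), (351, 129, 73), (352, 167, 130), (353, 167, 136), (354, 168, 135), (355, 166, 135), (386, 145, 95), (387, 139, 92), (388, 124, 84), (389, 114, 76), (390, 117, 74), (391, 103, 67), (392, 59, 82), (393, 47, 163), (394, 95, 201), (395, 120, 204), (396, 123, 204), (397, 123, 203), (398, 123, 204), (399, 123, 206), (400, 124, 206), (401, 123, 207)]
```

The block sits where predicted, to within about 1 px in both views. Last 13 mm down.

{"fn": "apply_moves", "kwargs": {
  "rows": [
    [[-0.002,-0.001,0.005],[0,0,0],255],
    [[-0.002,-0.001,0.01],[0,0,0],255],
    [[-0.002,-0.001,0.015],[0,0,0],255],
    [[-0.002,-0.001,0.02],[0,0,0],255],
    [[-0.002,-0.001,0.025],[0,0,0],255],
    [[-0.002,-0.001,0.027],[0,0,0],255],
    [[-0.002,-0.001,0.027],[0,0,0],255],
    [[-0.002,-0.001,0.027],[0,0,0],255]
  ]
}}

```text
time_s: 17.0
tool_pos: [0.5034, 0.1665, 0.0283]
orientation: [-0.133, 0.991, -0.0, -0.0]
ft_force: [0.7, -0.2, -2.4]
opening: 0.017
grasp_force: 58.9
```

{"fn": "apply_moves", "kwargs": {
  "rows": [
    [[0,0,0],[0,0,0],255],
    [[0,0,0],[0,0,0],255],
    [[0,0,0],[0,0,0],255],
    [[0,0,0],[0,0,0],255],
    [[0,0,0],[0,0,0],255],
    [[0,0,0],[0,0,0],255],
    [[0,0,0],[0,0,0],255],
    [[0,0,0],[0,0,0],255]
  ]
}}

```text
time_s: 17.67
tool_pos: [0.5035, 0.1665, 0.0284]
orientation: [-0.133, 0.991, 0.0, 0.0]
ft_force: [-1.0, -0.4, -2.1]
opening: 0.017
grasp_force: 58.9
```

```bash
python3 - <<'E'
from h import *
stat(); st=manip.state(); tp=st['tool_pos']; s=grab('side','g')
M=R.from_quat(st['orientation']).as_matrix(); ux=-M[:2,0]; uy=np.array([-ux[1],ux[0]]); zb=tp[2]-.0073
print([np.round(proj(s,[*(tp[:2]+a*.045*ux+b*.03*uy),zb]),1).tolist() for a,b in ((1,1),(-1,1))])
H=cv2.cvtColor(s['image'],cv2.COLOR_BGR2HSV)
for c in(360,375,390): print(c,[(r,*H[r,c,1:].tolist()) for r in range(345,360)])
E
```

```text
t 17.6667 pos [0.5035 0.1665 0.0284] yaw -2.8742 tilt 0.0001 q [ 0.319  0.369 -0.27   0.932  0.     0.052] F [-0.99 -0.35 -2.07] open 0.017 grip 58.9
[[350.4, 353.3], [391.6, 346.5]]
360 [(345, 171, 137), (346, 166, 129), (347, 165, 130), (348, 161, 122), (349, 165, 124), (350, 162, 123), (351, 127, 84), (352, 51, 104), (353, 46, 168), (354, 47, 180), (355, 46, 182), (356, 46, 183), (357, 47, 183), (358, 47, 184), (359, 78, 124)]
375 [(345, 167, 127), (346, 167, 122), (347, 163, 125), (348, 156, 108), (349, 95, 67), (350, 45, 170), (351, 44, 187), (352, 46, 188), (353, 47, 189), (354, 46, 189), (355, 46, 188), (356, 62, 136), (357, 124, 105), (358, 151, 98), (359, 145, 93)]
390 [(345, 162, 121), (346, 136, 92), (347, 54, 119), (348, 47, 202), (349, 43, 215), (350, 45, 213), (351, 41, 214), (352, 43, 215), (353, 45, 174), (354, 79, 120), (355, 137, 95), (356, 147, 92), (357, 150, 92), (358, 149, 91), (359, 149, 89)]
```

```bash
python3 -c "
from workcell import manip; print(manip.sign_off())"
```

```text
the job is handed in; nothing more can be done
None
```

I handed the job in at about 17.7 s with the lamp swung clear and the oblong block held still, level, centred and square over the card, about 11 mm above it by my measurements; the hand-in call returned no verdict.

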